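Third hand at the jewellery bench: hold a display block against a sprung stop

TASK

Be my third hand while I pin an end strip to the wooden ring-display block: first take the small lidded jar that stands on the jig between the block and the sprung stop and set it down upright in the open tray, without dropping it or knocking it over. Then push the block, lying flat on the jig board and square and centred on the stop plate, end-on against the plate until the plate is pressed in by about half its travel (a push of about 8 N, never to the end of its travel), keep that push steady for a few seconds, and finish with the robot still holding it there. Leave everything else on the bench where it is.

Things in the scene. Friction and masses are not known exactly. Their poses are not given: they have to be found in the camera images.
- jig: Assembly jig, fixed to the bench: plywood board 250 (x) x 130 (y) mm, top at z = 12 mm, with an aluminium housing 90 mm wide, 45 mm tall above the board, at its far (+x) end, near face at x = +121 mm. Origin: underside of the board's centre, at bench height. x runs along the board towards the stop and housing (pressing direction), y across, z up.
- stop: Sprung stop: upright dark steel plate 64 wide, 40 tall, 8 mm thick, on two rods that slide into the housing. Origin: centre of the face towards the block, axes as the jig's. Unloaded at jig (85, 0, 33) mm; slides along jig +x by at most 28 mm (the gap from plate to housing) against a spring of 0.6 N/mm, no preload, almost no friction: 14 mm = 8.4 N. Springs back when released.
- block: Ring-display block of pale wood: a box 70 long (x), 50 wide (y), 36 mm high with three dark grooves across its top; 0.08 to 0.15 kg. Loose, lying on the jig board at the end away from the stop. Origin: centre of its underside; x along its length (the +x end meets the stop plate), z up.
- jar: Small clear glass jar with a flat metal lid, closed, 44 mm diameter, 60 mm tall, about 0.12 kg, standing upright on the jig board between the block and the stop plate. Origin: centre of its underside, z up.
- tray: Shallow open wooden tray fixed on the bench, 170 (x) x 120 (y) x 18 mm tall, walls 4 mm, inner floor 4 mm above the bench, to the left or right of the jig. (On the other side stands a white bead box with compartments, 35 mm tall, same footprint.) Origin: centre of its underside. The squat tin stands in its +x half; its -x half is empty.
- tin: Bystander: squat aluminium tin, 40 mm diameter, 28 mm tall, standing in the +x half of the tray. Origin: centre of its underside.
- pliers: Bystander: round-nose pliers with red handles, about 140 x 60 mm, lying flat at the right of the bench. Origin: under its middle.
- hammer: Bystander: small hammer about 220 mm long lying at the left of the bench. Origin: under its middle.
- bangle: Bystander: brass bangle, 68 mm diameter, 10 mm high, lying flat beyond the left side of the jig. Origin: centre of its underside.
- riser: Bystander: square pale wooden riser 45 x 45 x 25 mm beyond the right side of the jig (not the block). Origin: centre of its underside.
- pot: Bystander: wide low amber glass pot with a black lid, 56 mm diameter, 42 mm tall, on the bench towards its far left (not the jar). Origin: centre of its underside.
Not all that is in view belongs to the job. Leave any purple look-alike of the block alone.

How it is judged:
By the outcome, as a careful person would: the job done as asked, in the order asked, and still so for the second after the job is handed in, while the arm keeps its last pose, push and grip.
It also fails if it takes over 62 s, if anything falls off the work surface, if the arm or the gripper's body presses on something with over 40 N, if the wrist force passes 120 N, or if a joint passes its speed limit or range.

ROBOT

A 7-joint arm with a two-finger parallel gripper is mounted at the origin on the work surface. World frame = base frame: x ahead of the robot, y to its left, z up, the work surface at z = 0. Lengths are in m, angles in rad, forces in N, time in s.
With the tool pointing down it reaches from about 0.35 to 0.9 m from the base axis. Payload 8.1 kg.
Tool frame: the origin (TCP) lies at the very end of the fingers, on their centre line; the grasp point (between the pads) lies 19 mm behind it; z points along the fingers, y is the line along which they close (so a half turn about z gives the same grasp; the last joint's range is limited). The gripper opens to 92 mm and grips with 3 to 60 N. Pads are 19 mm wide; open, the fingers measure 130 mm over their backs; the gripper's body (75 mm by 190 mm) begins 47 mm behind the grasp point.
Start: joints at [1.038, 0.434, 0.025, 1.573, -0.012, 1.134, -0.075], TCP at [0.26, -0.568, 0.227] pointing down, gripper open.
Joint ranges: [-2.62, 2.62], [-0.44, 2.09], [-1.27, 1.32], [0.08, 2.57], [-1.32, 4.46], [0.12, 2], [-2.74, 2.74]. Speed limits (rad/s): [2.22, 2.22, 3.01, 3.01, 3.14, 3.14, 3.14].

INTERFACE

Orientations are given as a rotation vector (axis times angle).
In Python, from cell import observe, get_image, sign_off, find_in, trace, place_of gives the robot as it stands. The module is installed in compiled form; this text tells all that it offers.
- The arm moves only by the shell command python3 -m handwheel 'ROWS' [OPENING] [FORCE]. ROWS is JSON, a list of rows, each a list of 6 numbers: the shift along the tool's x, y, z each as a share of 0.02 m, from -1 to 1, then the turn, a rotation vector about the tool's x, y, z each as a share of 4 degrees, from -1 to 1. A call has 1 to 8 rows; each row shifts and turns the commanded pose from where the row before left it, along the tool's axes as they then stand; what a row does not reach is not made up. A row lasts 1/12 s, in which the tool goes at most 41.7 mm and 7.16 degrees, less where a joint would pass 70% of its speed; a pose out of reach is approached as far as the arm can. A call with a number of a shift or a turn outside -1 to 1 is refused whole. A call with a gripper value outside its range is refused whole. OPENING is the opening, from 0 (shut) to 1 (fully open), set as the call begins (- or left out, the last holds). The fingers move at their own pace and stop on an object; FORCE is the grip in N (left out, the last holds). Time passes only in rows, so rows that do not move let the fingers close. It gives the time, the measured TCP pose, the force, the opening and the grip force at its end, in the units of the state.
- observe(): the state, without advancing time (a new reading comes with each control period).
- get_image(name): name is "scene" or "top" or "wrist"; returns a dict with "image" (480x640x3 uint8, red, green, blue), "fx", "fy", "cx", "cy" (pixels), "position" and "orientation" of the camera in the world. Camera axes: x right, y down, z forward; pixel columns grow to the right and rows downward; lengths in m; the calibration is good to about 2 mm. The wrist camera is an equidistant fisheye: a pixel r from the principal point sees the ray r / f radians off the axis. A picture is of the moment at which its call begins. There is no depth.
- sign_off(): hands the job in; it is judged then, once.
Trained networks look in the newest picture that a camera, given by its name, has taken for a name from the list of things; names that differ only in an ending like _2 or _b are one class to them, and where a whole thing is asked for, a point or a joint stands for the part that bears it (a point fixed in the world has none). Each returns a list of dicts, best first, with "score" (0 to 1); they miss things now and then, are a little off and sometimes report something else, mostly with a low value. They report only what shows in the picture. A call takes as long as a camera call. They do not tell look-alikes from the thing itself.
- find_in(label, camera): "rect" ([centre column, centre row, width, height] as shares, 0 to 1, of the picture: columns of its width, rows of its height, round what is visible of it).
- trace(label, camera): "region" (480x640 bool, what is visible of it) and "rect" ([centre column, centre row, width, height] as shares, 0 to 1, of the picture: columns of its width, rows of its height, round what is visible of it).
- place_of(label, camera): "point" ([column, row] as shares, 0 to 1, of the picture: columns of its width, rows of its height: a listed point, or the origin of a listed thing).
The state is a dict: "clock": time; "joints": joint angles; "dq": joint speeds; "joint_efforts": joint torques, N m; "position": TCP position; "ee_rot": TCP orientation; "force": force on the tool from outside, world axes, zero at the start; "ft_torque": the same for the moment, N m; "width": opening from 0.0 (shut) to 1.0 (fully open); "gripper_force": force on a finger pad.
Only numpy, scipy, OpenCV 4.12 (cv2) and the standard library are available. Lean on these libraries where they do the work, as an engineer would, in place of code of your own. Each camera call takes 0.05 s, during which the arm holds its last target. There are 200 camera calls.

## Working session

There is one attempt and no reset: what is moved stays moved. The work goes in short steps, Python scripts to look and compute and a shell command to move; the robot and the scene stay as the last step left them, time stands still between calls to the robot, and variables do not carry over. Pictures are saved under pics/ and viewed, at most 14 in all, crops included, and the job is handed in when it is done.

```bash
mkdir -p pics; cat > h.py <<'E'
import numpy as np, cv2
from scipy.spatial.transform import Rotation as R
from cell import *
def rot(o):
    o=np.array(o,float)
    if o.shape==(3,3): return o
    return R.from_rotvec(o).as_matrix() if o.size==3 else R.from_quat(o).as_matrix()
def px2w(im,u,v,z):
    d=np.array([(u-im['cx'])/im['fx'],(v-im['cy'])/im['fy'],1]); d=rot(im['orientation'])@d
    p=np.array(im['position']); return p+d*(z-p[2])/d[2]
def w2px(im,P):
    q=(np.atleast_2d(P)-np.array(im['position']))@rot(im['orientation'])
    return np.c_[im['fx']*q[:,0]/q[:,2]+im['cx'],im['fy']*q[:,1]/q[:,2]+im['cy']]
def save(im,n): cv2.imwrite('pics/'+n,im['image'][:,:,::-1])
E
python3 - <<'E'
from h import *
s=observe(); print(s)
for c in ['top','scene']:
    im=get_image(c); save(im,c+'0.png'); print(c,{k:v for k,v in im.items() if k!='image'})
    for l in ['jig','stop','block','jar','tray','tin','riser']:
        for f in find_in(l,c)[:3]: print(l,round(f['score'],2),(np.array(f['rect'])*[640,480,640,480]).round(1))
E
```

```text
{'clock': 0.0, 'joints': array([ 1.03840479,  0.43522385,  0.02494168,  1.57411201, -0.01159975,
        1.1339861 , -0.0750962 ]), 'dq': array([-2.38682882e-03, -1.56814234e-03, -4.85631283e-05,  4.68135298e-04,
        1.19576138e-03,  3.10472242e-04,  9.56252092e-04]), 'joint_efforts': array([-5.98371626e-04, -6.67861819e+01,  9.84483585e-01, -3.14452422e+01,
       -6.05796184e-02,  4.30582662e-02,  1.79964782e-04]), 'position': array([ 0.26017392, -0.56770378,  0.2259383 ]), 'ee_rot': array([-3.06786421e+00, -6.69549945e-01,  7.29469002e-04]), 'force': array([-0.53735975,  0.2476066 ,  0.6354267 ]), 'ft_torque': array([-0.00077838,  0.05479849, -0.01302037]), 'gripper_force': 0.0, 'width': 1.0017437542671574}
top {'fx': 577.2219356858523, 'fy': 577.2219356858523, 'cx': 320.5392847670156, 'cy': 234.71566026984775, 'position': array([0.36188231, 0.00909046, 1.72204323]), 'orientation': array([-2.17648356,  2.15900853, -0.14064955])}
jig 0.94 [317.2 222.8  63.5 100.7]
jig 0.22 [322.4 213.1  13.3  15.7]
stop 0.44 [326.8 197.   19.3  11. ]
block 0.78 [303.3 299.3  16.   17.7]
jar 0.4
[... 165 characters left out ...]
 74.2]
riser 0.58 [391.  195.7  19.6  18. ]
scene {'fx': 530.9477116946643, 'fy': 530.9477116946643, 'cx': 319.6049894997878, 'cy': 241.85695908503675, 'position': array([1.55775695, 0.03864205, 0.7863823 ]), 'orientation': array([-1.62464635, -1.6775823 ,  0.85510681])}
jig 0.68 [310.5 278.7  84.5  84.3]
jig 0.57 [132.7 235.7  41.1  33.3]
jig 0.38 [307.6 266.5  18.1  25.3]
stop 0.79 [301.1 284.4  23.9  11.1]
block 0.94 [332.8 217.2  23.4  26.9]
block 0.7 [321.7 251.   28.1  28. ]
block 0.43 [192.2 252.2  67.   49.6]
jar 0.96 [307.3 268.3  20.7  25.2]
tray 0.73 [193.  251.9  66.3  51.1]
tin 0.65 [179.  260.8  20.6  19. ]
tin 0.36 [305.5 268.7  16.1  26.4]
riser 0.58 [214.  294.7  22.2  20.7]
```

```bash
python3 - <<'E'
import cv2
a=cv2.imread('pics/top0.png')[150:350,120:480]; cv2.imwrite('pics/t1.png',cv2.resize(a,(800,444),interpolation=cv2.INTER_CUBIC))
E
```

```text
(no output)
```

View pics/t1.png

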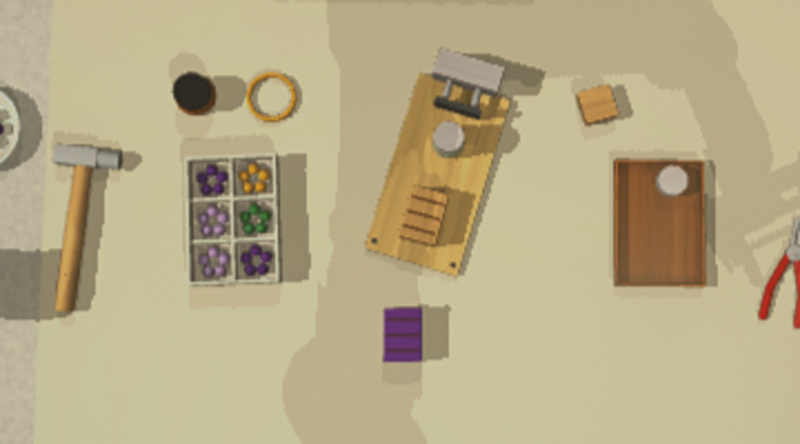

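View pics/scene0.png

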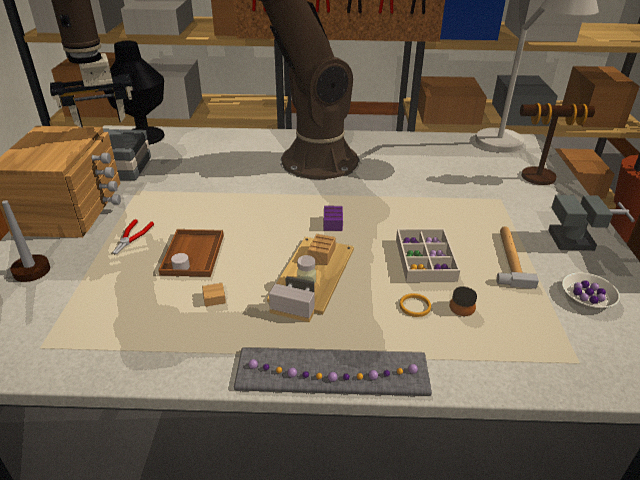

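Candidates in the top picture are as follows.
- **Jar:** the lidded jar on the board is at (322,212). The pot (207,192) and the tin in the tray (423,232) could be taken for it.
- **Block:** the pale grooved block on the board is at (311,247). The purple look-alike (302,300) and the riser (390,196) could be taken for it.
- **Stop plate:** (327,197).
- **Tray:** (417,250), with its empty half towards the robot.

I choose the two on the jig board.

```bash
python3 - <<'E'
from h import *
im=get_image('top'); sc=get_image('scene')
c=lambda u,v:(u/2.2222+120,v/2.2222+150)
pts={'NL':(366,248,.012),'NR':(459,276,.012),'FL':(421,73,.012),'FR':(512,97,.012),'jarlid':(449,137,.072),'tray':(660,222,.018),'tin':(672,180,.03),
'plateL':(436,97,.053),'plateR':(479,111,.053),'bNL':(402,236,.048),'bNR':(436,246,.048),'bFR':(447,194,.048),'bFL':(414,184,.048)}
W={k:px2w(im,*c(u,v),z) for k,(u,v,z) in pts.items()}
for k,p in W.items(): print(k,p.round(4))
for l,z in [('jar',.012),('block',.012),('tray',0),('stop',.033),('jig',0),('tin',.004)]:
    for cam,i in (('top',im),('scene',sc)):
        f=place_of(l,cam)
        for g in f[:2]: print(l,cam,round(g['score'],2),px2w(i,g['point'][0]*640,g['point'][1]*480,z)[:2].round(4))
m=(W['FL']+W['FR']-W['NL']-W['NR']);print('yaw',np.degrees(np.arctan2(m[1],m[0])), 'centre',sum(W[k] for k in('NL','NR','FL','FR'))/4)
m=(W['bFL']+W['bFR']-W['bNL']-W['bNR']);print('blk yaw',np.degrees(np.arctan2(m[1],m[0])))
a=im['image'][185:265,275:355,::-1]; cv2.imwrite('pics/close.png',cv2.resize(a,(600,600),interpolation=cv2.INTER_CUBIC))
E
```

```text
NL [0.4805 0.0925 0.012 ]
NR [ 0.4441 -0.0318  0.012 ]
FL [0.7187 0.0214 0.012 ]
FR [ 0.6869 -0.1021  0.012 ]
jarlid [ 0.6218 -0.0162  0.072 ]
tray [ 0.5181 -0.2999  0.018 ]
tin [ 0.5733 -0.3144  0.03  ]
plateL [0.6781 0.001  0.053 ]
plateR [ 0.6599 -0.0559  0.053 ]
bNL [0.4941 0.044  0.048 ]
bNR [ 0.4813 -0.0006  0.048 ]
bFR [ 0.5498 -0.0145  0.048 ]
bFL [0.5627 0.029  0.048 ]
jar top 0.77 [ 0.6326 -0.0146]
jar scene 0.67 [ 0.6282 -0.0134]
jar scene 0.47 [0.6988 0.2253]
block top 0.88 [0.3712 0.0421]
block top 0.83 [0.5192 0.0236]
block scene 0.81 [0.537  0.0201]
block scene 0.77 [0.387  0.0459]
tray top 0.8 [ 0.5156 -0.3101]
tray scene 0.7 [ 0.5138 -0.2982]
stop top 0.61 [ 0.6501 -0.0244]
stop scene 0.62 [ 0.6682 -0.0208]
stop scene 0.56 [ 0.616  -0.3022]
jig top 0.84 [ 0.5772 -0.0025]
jig scene 0.75 [ 5.91e-01 -5.00e-04]
tin top 0.56 [ 0.5659 -0.3139]
tin top 0.51 [ 0.6248 -0.0121]
tin scene 0.56 [ 0.574  -0.3123]
yaw -16.386479296741076 centre [ 0.58254206 -0.00496912  0.012     ]
blk yaw -11.894211745826457
```

View pics/close.png

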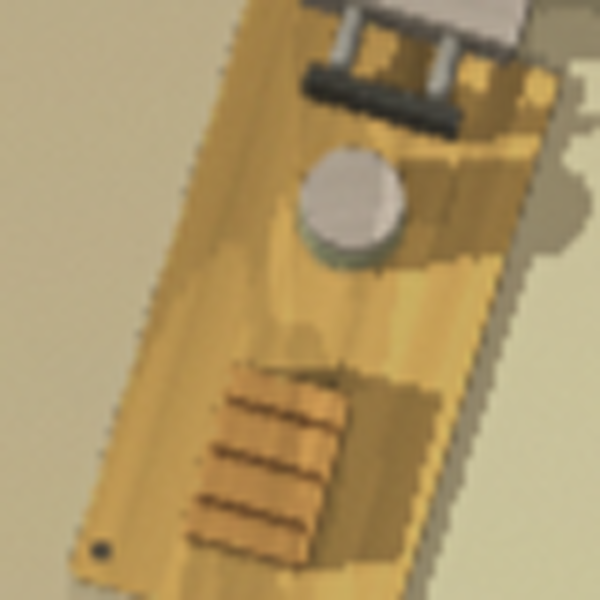

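The close crop shows the clear jar with its flat lid at about (350,205), just before the dark plate (380,100). The pale grooved block is at (268,465), turned a few degrees from the board. These are the right two. I'll turn the tool to the jig's heading first.

```bash
cat > go.py <<'E'
import sys
from h import *
def go(t,yaw):
    s=observe(); M=rot(s['ee_rot']); h=np.degrees(np.arctan2(M[1,0],M[0,0]))
    dy=h-yaw
    D=R.from_euler('z',yaw,degrees=True).as_matrix()@np.diag([1,-1,-1.])
    r=R.from_matrix(M.T@D).as_rotvec(degrees=True)
    d=np.array(t)-s['position']
    print('t',round(s['clock'],2),'pos',s['position'].round(4),'head',h.round(2),'| rows shift now',(M.T@d/.02).round(2),'after turn',(D.T@d/.02).round(2),'turn',(r/4).round(2),'F',s['force'].round(1),'w',round(s['width'],3),'j',s['joints'].round(2))
if __name__=='__main__': a=list(map(float,sys.argv[1:])); go(a[:3],a[3])
E
python3 -m handwheel '[[0,0,0,0,0,1],[0,0,0,0,0,1],[0,0,0,0,0,1],[0,0,0,0,0,1],[0,0,0,0,0,1],[0,0,0,0,0,1],[0,0,0,0,0,1],[0,0,0,0,0,1]]' 1 20
python3 go.py .5 -.05 .226 -16.4
```

```text
clock: 2.17
position: [0.2605, -0.5682, 0.2268]
ee_rot: [3.135, -0.208, 0.0]
force: [-0.1, 0.5, 0.6]
width: 0.999
gripper_force: 0.0
t 2.17 pos [ 0.2605 -0.5682  0.2268] head -7.58 | rows shift now [  8.46 -27.26   0.04] after turn [  4.17 -28.24   0.04] turn [ 0.   -0.    2.21] F [-0.1  0.5  0.6] w 0.999 j [ 0.95  0.43  0.15  1.58 -0.07  1.13 -0.58]
```

```bash
python3 -m handwheel '[[0,-1,0,0,0,1],[0,-1,0,0,0,1],[0,-1,0,0,0,0.2],[0.2,-1,0,0,0,0],[0.2,-1,0,0,0,0],[0.2,-1,0,0,0,0],[0.2,-1,0,0,0,0],[0.2,-1,0,0,0,0]]' >/dev/null
python3 -m handwheel '[[0.2,-1,0,0,0,0],[0.2,-1,0,0,0,0],[0.2,-1,0,0,0,0],[0.2,-1,0,0,0,0],[0.2,-1,0,0,0,0],[0.2,-1,0,0,0,0],[0.2,-1,0,0,0,0],[0.2,-1,0,0,0,0]]' >/dev/null
python3 -m handwheel '[[0.2,-1,0,0,0,0],[0.2,-1,0,0,0,0],[0.2,-1,0,0,0,0],[0.2,-1,0,0,0,0],[0.2,-1,0,0,0,0],[0.2,-1,0,0,0,0],[0.2,-1,0,0,0,0],[0.2,-1,0,0,0,0]]' >/dev/null
python3 -m handwheel '[[0.2,-1,0,0,0,0],[0.2,-1,0,0,0,0],[0.2,-1,0,0,0,0],[0.2,-1,0,0,0,0],[0,0,0,0,0,0],[0,0,0,0,0,0]]' >/dev/null
python3 go.py .622 -.016 .226 -16.4
python3 - <<'E'
from h import *
im=get_image('wrist'); save(im,'w1.png'); print({k:v for k,v in im.items() if k!='image'})
np.save('w1',dict((k,v) for k,v in im.items()),allow_pickle=True)
for l in ['jar','block','stop','jig']:
    for g in place_of(l,'wrist')[:2]: print(l,round(g['score'],2),(np.array(g['point'])*[640,480]).round(1))
E
```

```text
t 4.67 pos [ 0.5079 -0.0561  0.2267] head -16.05 | rows shift now [ 4.93 -3.5   0.04] after turn [ 4.91 -3.53  0.03] turn [-0.    0.    0.09] F [ 0.4 -0.3  0.2] w 0.997 j [ 0.1   0.26 -0.12  1.84  0.03  1.05 -1.88]
{'fx': 371.64829954431775, 'fy': 371.64829954431775, 'cx': 308.8255876377642, 'cy': 237.40969953671961, 'position': array([ 0.574692  , -0.07449577,  0.38489253]), 'orientation': array([ 1.78534621, -2.37050038, -0.31257585])}
jar 0.65 [232.8 107.5]
block 0.68 [258.3 341.9]
block 0.57 [236.4 210.7]
stop 0.64 [230.5  64.1]
jig 0.58 [233.8 151.2]
```

View pics/w1.png

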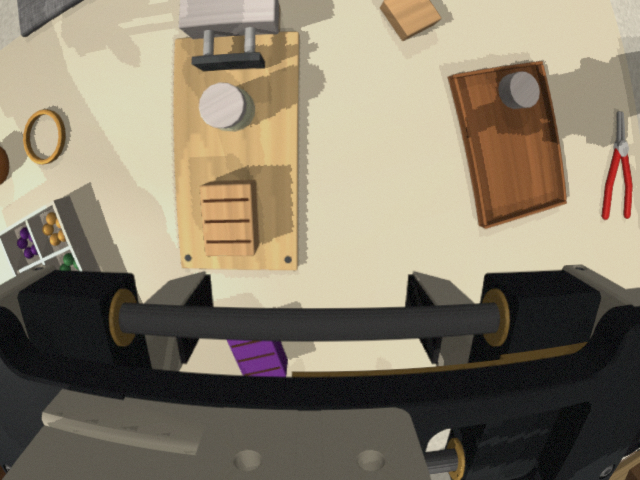

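The wrist picture shows the board with near corners at (181,269) and (298,271), the jar lid at (221,105), the block at (228,218), the plate at (228,60), and the tray empty in its lower half around (510,180). I'll refine the positions with the fisheye model.

```bash
cat >> h.py <<'E'
def fe(im,u,v,z):
    x,y=(u-im['cx'])/im['fx'],(v-im['cy'])/im['fy']; r=np.hypot(x,y)+1e-9
    d=rot(im['orientation'])@np.array([x/r*np.sin(r),y/r*np.sin(r),np.cos(r)]); p=np.array(im['position']); return (p+d*(z-p[2])/d[2])
E
python3 - <<'E'
from h import *
im=np.load('w1.npy',allow_pickle=True).item()
P={'NL':(181,269,.012),'NR':(298,271,.012),'FR':(300,32,.012),'FL':(174,38,.012),'lid':(221,105,.072),'pTL':(193,57,.053),'pTR':(263,53,.053),
'bFL':(203,182,.048),'bFR':(251,181,.048),'bNR':(253,242,.048),'bNL':(205,243,.048),'trNL':(482,228,.018),'trNR':(567,201,.018),'trFL':(449,75,.018),'trFR':(543,62,.018),'tin':(519,90,.032)}
W={k:fe(im,*v) for k,v in P.items()}
for k,p in W.items(): print(k,p[:2].round(4))
a=lambda p,q:np.degrees(np.arctan2(*(W[q]-W[p])[[1,0]])).round(1)
print('R edge',a('NR','FR'),'L edge',a('NL','FL'),'near',a('NR','NL')-90,'plate',a('pTR','pTL')-90,'blk',a('bNL','bFL'),a('bNR','bFR'),a('bFR','bFL')-90,a('bNR','bNL')-90)
big=cv2.resize(im['image'][30:280,150:330,::-1],None,fx=2.4,fy=2.4,interpolation=cv2.INTER_CUBIC); cv2.imwrite('pics/w1c.png',big)
E
```

```text
NL [0.4828 0.0997]
NR [ 0.446  -0.0255]
FR [ 0.6843 -0.0969]
FL [0.7233 0.0285]
lid [ 0.6255 -0.0121]
pTL [0.6814 0.0044]
pTR [ 0.6627 -0.0576]
bFL [0.5665 0.0306]
bFR [ 0.5538 -0.0134]
bNR [0.4981 0.0026]
bNL [0.5101 0.0486]
trNL [ 0.4379 -0.2326]
trNR [ 0.4382 -0.3559]
trFL [ 0.6052 -0.2318]
trFR [ 0.6033 -0.3561]
tin [ 0.5762 -0.3032]
R edge -16.7 L edge -16.5 near -16.400000000000006 plate -16.799999999999997 blk -17.7 -16.0 -16.099999999999994 -14.700000000000003
```

View pics/w1c.png

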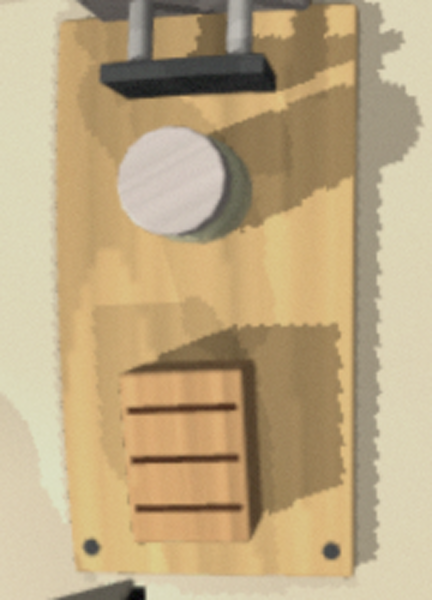

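```bash
python3 -m handwheel '[[1,-0.7,0,0,0,0.12],[1,-0.7,0,0,0,0],[1,-0.75,0,0,0,0],[1,-0.75,0,0,0,0],[1,-0.75,0,0,0,0],[0,0,1,0,0,0],[0,0,1,0,0,0],[0,0,1,0,0,0]]' >/dev/null
python3 -m handwheel '[[0,0,1,0,0,0],[0,0,0.5,0,0,0],[0,0,0,0,0,0],[0,0,0,0,0,0]]' >/dev/null
python3 go.py .624 -.0135 .034 -16.5
python3 - <<'E'
from h import *
im=get_image('wrist'); save(im,'w2.png')
for l in ['jar','stop']:
    for g in trace(l,'wrist')[:2]:
        r=np.array(g['rect'])*[640,480,640,480]; print(l,round(g['score'],2),r.round(1))
E
```

```text
t 5.92 pos [ 0.6242 -0.0162  0.1369] head -16.7 | rows shift now [-0.05 -0.13  5.15] after turn [-0.05 -0.12  5.15] turn [ 0.    0.01 -0.05] F [ 0.6 -0.4  0.6] w 1.002 j [ 0.01  0.52 -0.11  1.67  0.07  0.95 -1.98]
jar 0.76 [302.  242.4  66.   75.8]
jar 0.27 [593.8 220.9  92.4 130.3]
stop 0.81 [301.8 153.9  92.7  58.1]
```

View pics/w2.png

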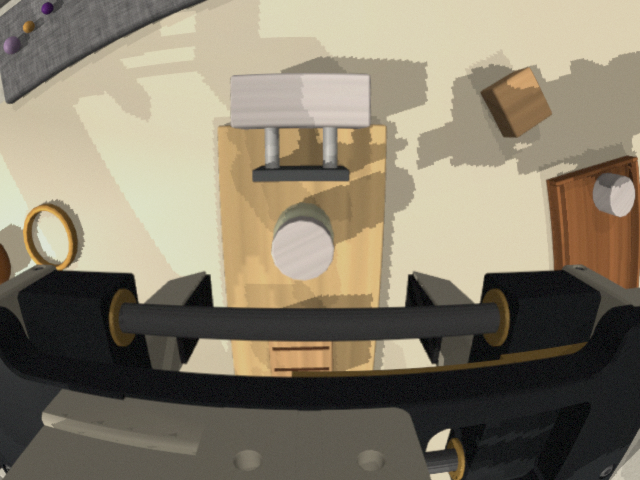

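The jar lid is at (302,250) and centred on the board. The plate is at (301,174), squarely horizontal in the view. I'll compute and descend.

```bash
python3 - <<'E'
from h import *
im=get_image('wrist')
for n,u,v,z in [('lid',302,250,.072),('boardL',219.5,127,.012),('boardR',387,125,.012),('pL',252.5,182,.053),('pR',349,180,.053),('pLf',255,168,.053),('pRf',347,167,.053)]: print(n,fe(im,u,v,z).round(4))
E
python3 -m handwheel '[[0,-0.1,1,0,0,0],[0,0,1,0,0,0],[0,0,1,0,0,0],[0,0,0,0,0,0],[0,0,0,0,0,0]]'; python3 go.py .624 -.0135 .034 -16.5
```

```text
lid [ 0.6275 -0.0112  0.072 ]
boardL [0.7228 0.0276 0.012 ]
boardR [ 0.6871 -0.096   0.012 ]
pL [0.6764 0.0086 0.053 ]
pR [ 0.6592 -0.0528  0.053 ]
pLf [0.6847 0.0042 0.053 ]
pRf [ 0.6679 -0.0539  0.053 ]
clock: 6.53
position: [0.6246, -0.0138, 0.0769]
ee_rot: [3.108, -0.455, -0.001]
force: [-0.2, -0.2, 0.9]
width: 0.999
gripper_force: 0.0
t 6.53 pos [ 0.6246 -0.0138  0.0769] head -16.66 | rows shift now [-0.03 -0.    2.14] after turn [-0.03 -0.    2.14] turn [ 0.01  0.01 -0.04] F [-0.2 -0.2  0.9] w 0.999 j [ 0.01  0.59 -0.11  1.72  0.08  0.83 -1.99]
```

```bash
python3 -m handwheel '[[0.1,-0.15,0.7,0,0,0],[0,0,0.7,0,0,0],[0,0,0.7,0,0,0],[0,0,0,0,0,0],[0,0,0,0,0,0]]' >/dev/null
python3 -m handwheel '[[0,0,0,0,0,0],[0,0,0,0,0,0],[0,0,0,0,0,0],[0,0,0,0,0,0],[0,0,0,0,0,0],[0,0,0,0,0,0],[0,0,0,0,0,0],[0,0,0,0,0,0]]' 0.3 15
python3 go.py .475 -.295 .12 -16.5
```

```text
clock: 7.62
position: [0.6276, -0.0115, 0.0347]
ee_rot: [3.108, -0.455, -0.0]
force: [0.6, 0.4, 1.7]
width: 0.469
gripper_force: 14.0
t 7.62 pos [ 0.6276 -0.0115  0.0347] head -16.66 | rows shift now [-3.25 15.77 -4.26] after turn [-3.29 15.76 -4.26] turn [ 0.   -0.   -0.04] F [0.6 0.4 1.7] w 0.469 j [ 0.    0.65 -0.1   1.74  0.09  0.76 -2.01]
```

```bash
python3 -m handwheel '[[0,0,-0.4,0,0,0],[0,0,-0.8,0,0,0],[0,0,-1,0,0,0],[0,0,-1,0,0,0],[0,0,-0.8,0,0,0],[0,0.4,-0.3,0,0,0],[-0.2,0.7,0,0,0,0],[-0.2,0.9,0,0,0,0]]' 0.3 20 >/dev/null
python3 -m handwheel '[[-0.2,0.9,0,0,0,0],[-0.2,0.9,0,0,0,0],[-0.2,0.9,0,0,0,0],[-0.2,0.9,0,0,0,0],[-0.2,0.9,0,0,0,0],[-0.2,0.9,0,0,0,0],[-0.2,0.9,0,0,0,0],[-0.2,0.9,0,0,0,0]]' >/dev/null
python3 -m handwheel '[[-0.2,0.9,0,0,0,0],[-0.2,0.9,0,0,0,0],[-0.2,0.9,0,0,0,0],[-0.2,0.9,0,0,0,0],[-0.2,0.9,0,0,0,0],[-0.2,0.9,0,0,0,0],[0,0.6,0,0,0,0],[0,0,0,0,0,0]]'
python3 go.py .478 -.296 .0275 -16.5
python3 - <<'E'
from h import *
im=get_image('wrist'); save(im,'w3.png')
E
```

```text
clock: 9.62
position: [0.4762, -0.2881, 0.1199]
ee_rot: [3.106, -0.463, -0.003]
force: [-1.1, 0.0, -1.6]
width: 0.461
gripper_force: 20.0
t 9.62 pos [ 0.4762 -0.2881  0.1199] head -16.96 | rows shift now [0.21 0.34 4.62] after turn [0.2  0.35 4.62] turn [ 0.02  0.03 -0.12] F [-1.1  0.  -1.6] w 0.461 j [ 0.5   0.44 -0.08  1.86  0.05  0.84 -1.46]
```

View pics/w3.png

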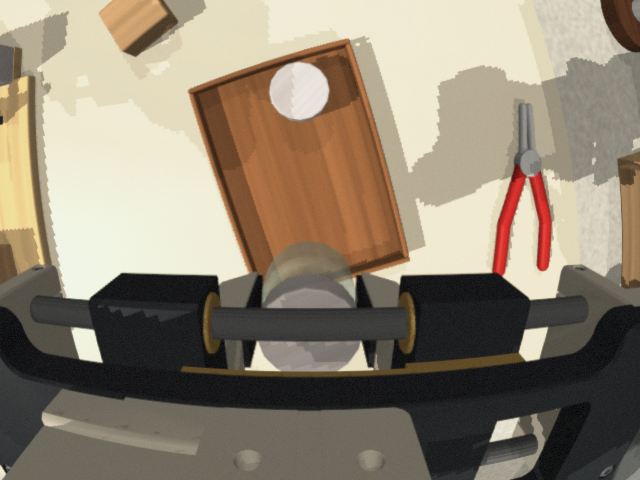

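The jar is held upright between the pads at (310,300). The tray's corners are at (191,92), (350,41) and (408,260), and the tin is at (299,91), untouched.

```bash
python3 - <<'E'
from h import *
im=get_image('wrist')
P=[fe(im,u,v,.018)[:2] for u,v in [(191,92),(350,41),(408,260)]]
print(np.round(P,4),'centre',((P[0]+P[2])/2).round(4),'tin',fe(im,299,91,.032)[:2].round(4))
E
```

```text
[[ 0.6037 -0.2361]
 [ 0.6039 -0.3536]
 [ 0.4382 -0.3519]] centre [ 0.521 -0.294] tin [ 0.5769 -0.3088]
```

```bash
python3 -m handwheel '[[0.28,0.23,0.8,0,0,0],[0,0,1,0,0,0],[0,0,1,0,0,0],[0,0,0.8,0,0,0],[0,0,0.5,0,0,0],[0,0,0.3,0,0,0],[0,0,0,0,0,0],[0,0,0,0,0,0]]'
python3 -m handwheel '[[0,0,0.1,0,0,0],[0,0,0.1,0,0,0],[0,0,0,0,0,0],[0,0,0,0,0,0]]'
```

```text
clock: 10.38
position: [0.4836, -0.29, 0.033]
ee_rot: [-3.108, 0.454, -0.0]
force: [-0.6, 0.2, -1.2]
width: 0.467
gripper_force: 20.0
clock: 10.72
position: [0.4833, -0.2904, 0.0291]
ee_rot: [3.108, -0.455, 0.001]
force: [0.2, 1.4, -2.2]
width: 0.468
gripper_force: 20.0
```

```bash
python3 -m handwheel '[[0,0,0.06,0,0,0],[0,0,0.06,0,0,0],[0,0,0,0,0,0],[0,0,0,0,0,0],[0,0,0,0,0,0]]'
```

```text
clock: 11.13
position: [0.4834, -0.2905, 0.0267]
ee_rot: [3.108, -0.455, 0.001]
force: [-0.6, 0.6, 4.4]
width: 0.465
gripper_force: 20.0
```

```bash
python3 -m handwheel '[[0,0,0,0,0,0],[0,0,0,0,0,0],[0,0,0,0,0,0],[0,0,0,0,0,0],[0,0,0,0,0,0]]' 0.75 20
python3 -m handwheel '[[0,0,-0.4,0,0,0],[0,0,-0.8,0,0,0],[0,0,-1,0,0,0],[0,0,-1,0,0,0],[0,0,-1,0,0,0],[0,0,-1,0,0,0],[0,0,-1,0,0,0],[0,-0.5,-1,0,0,0]]' 
python3 go.py .49 -.02 .17 -16.5
python3 -m handwheel '[[0,-1,0,0,0,0],[0,-1,0,0,0,0],[0.2,-1,0,0,0,0],[0.2,-1,0,0,0,0],[0.2,-1,0,0,0,0],[0.2,-1,0,0,0,0],[0.2,-1,0,0,0,0],[0.2,-1,0,0,0,0]]' >/dev/null
python3 go.py .46 -.00 .17 -16.5
```

```text
clock: 11.55
position: [0.4831, -0.2903, 0.0262]
ee_rot: [-3.108, 0.455, 0.0]
force: [-0.3, -0.1, 0.1]
width: 0.739
gripper_force: 0.0
clock: 12.22
position: [0.4851, -0.2827, 0.172]
ee_rot: [3.106, -0.459, 0.0]
force: [0.3, -0.4, -0.2]
width: 0.751
gripper_force: 0.0
t 12.22 pos [ 0.4851 -0.2827  0.172 ] head -16.81 | rows shift now [ -3.57 -12.64   0.08] after turn [ -3.5  -12.66   0.1 ] turn [ 0.02 -0.01 -0.08] F [ 0.3 -0.4 -0.2] w 0.751 j [ 0.49  0.39 -0.08  1.8   0.04  0.96 -1.47]
t 12.88 pos [ 0.5552 -0.1335  0.1709] head -16.67 | rows shift now [-6.47 -5.03  0.05] after turn [-6.46 -5.05  0.05] turn [ 0.   -0.   -0.04] F [ 0.5 -0.7  0.4] w 0.746 j [ 0.23  0.41 -0.13  1.77  0.06  0.97 -1.78]
```

```bash
python3 -m handwheel '[[-0.9,-0.7,0,0,0,0],[-0.9,-0.7,0,0,0,0],[-0.9,-0.7,0,0,0,0],[-0.9,-0.7,0,0,0,0],[-0.9,-0.7,0,0,0,0],[-0.9,-0.7,0,0,0,0],[-0.9,-0.7,0,0,0,0],[0,0,0,0,0,0]]' >/dev/null
python3 -m handwheel '[[0,0,0,0,0,0],[0,0,0,0,0,0]]' >/dev/null
python3 go.py .53 .017 .02 -16.5
python3 - <<'E'
from h import *
im=get_image('wrist'); save(im,'w4.png'); np.save('w4',im,allow_pickle=True)
t=trace('block','wrist')
for g in t: print(round(g['score'],2),(np.array(g['rect'])*[640,480,640,480]).round(1))
E
```

```text
t 13.72 pos [ 0.4628 -0.0049  0.1708] head -16.67 | rows shift now [ 2.9  -2.01  7.54] after turn [ 2.91 -2.    7.54] turn [ 0.   -0.02 -0.04] F [-0.   0.1  0.4] w 0.751 j [ 0.05  0.25 -0.19  2.02  0.06  0.88 -2.03]
0.89 [256.6 162.4  70.3  98.4]
0.66 [284.9 328.   72.2  83.7]
```

View pics/w4.png

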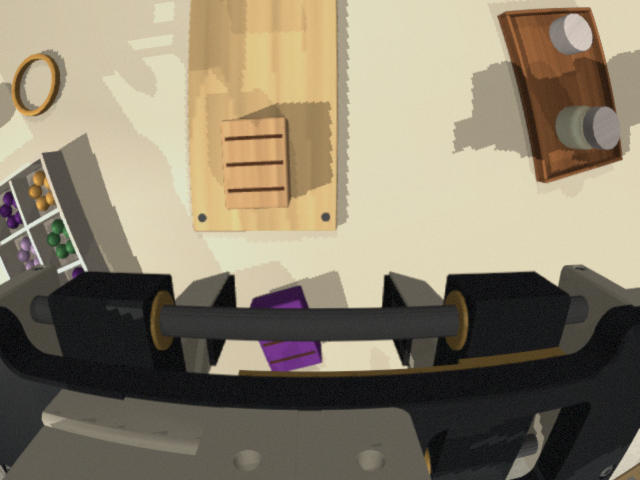

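The jar stands upright in the tray at (590,130). The block's top corners are at about (222,120), (286,118), (288,208) and (227,206), and the board's near corners are at (194,231) and (336,230).

```bash
python3 - <<'E'
from h import *
im=np.load('w4.npy',allow_pickle=True).item()
g=im['image'][105:240,180:345,::-1]; cv2.imwrite('pics/w4c.png',cv2.resize(g,None,fx=4,fy=4,interpolation=cv2.INTER_CUBIC))
C=np.array([fe(im,*p,.048)[:2] for p in [(222,120),(286,118),(288,208),(227,206)]])
E=np.array([.957,-.284]);N=np.array([.284,.959]);J=np.array([.585,.0015])
for c in C: print(c.round(4),'jig',((c-J)@np.c_[E,N]).round(4))
for u,v in [(194,231),(336,230),(202,217),(326,216)]: c=fe(im,u,v,.012)[:2]; print('board',c.round(4),((c-J)@np.c_[E,N]).round(4))
E
```

```text
[0.5644 0.0342] jig [-0.029   0.0255]
[ 0.5504 -0.0126] jig [-0.0291 -0.0233]
[0.4842 0.0061] jig [-0.0978 -0.0242]
[0.4998 0.0514] jig [-0.0957  0.0236]
board [0.4836 0.0984] [-0.1245  0.0642]
board [ 0.4476 -0.0246] [-0.1241 -0.064 ]
board [0.4935 0.0865] [-0.1117  0.0555]
board [ 0.4622 -0.0196] [-0.1115 -0.0551]
```

View pics/w4c.png

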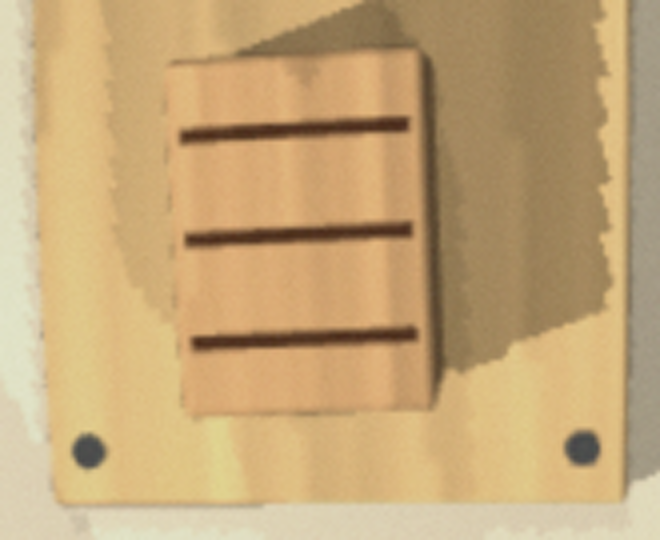

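```bash
python3 -m handwheel '[[0.9,-0.7,0,0,0,0],[0.9,-0.7,0,0,0,0],[0.82,-0.68,0,0,0,0],[0,0,1,0,0,-0.7],[0,0,1,0,0,0],[0,0,1,0,0,0],[0,0,0.7,0,0,0],[0,0,0,0,0,0]]' 0.88 20 >/dev/null
python3 -m handwheel '[[0,0,0,0,0,0],[0,0,0,0,0,0]]' >/dev/null
python3 go.py .525 .0199 .02 -13.9
python3 - <<'E'
from h import *
im=get_image('scene'); save(im,'s5.png')
t=trace('block','scene')
for g in t: print(round(g['score'],2),(np.array(g['rect'])*[640,480,640,480]).round(1))
E
```

```text
t 14.65 pos [0.5252 0.0201 0.0971] head -13.9 | rows shift now [-0.01  0.01  3.85] after turn [-0.01  0.01  3.85] turn [-0.   -0.01 -0.  ] F [0.2 0.3 0.4] w 0.881 j [ 0.    0.44 -0.19  1.95  0.11  0.76 -2.07]
0.71 [322.9 249.9  28.6  30.1]
0.58 [330.9 218.4  16.3  28.1]
0.32 [463.4 299.3  25.5  30.5]
```

```bash
python3 -m handwheel '[[0,0,0.8,0,0,0],[0,0,0.8,0,0,0],[0,0,0.8,0,0,0],[0,0,0.8,0,0,0],[0,0,0.6,0,0,0],[0,0,0,0,0,0],[0,0,0,0,0,0]]'
python3 -m handwheel '[[0,0,0,0,0,0],[0,0,0,0,0,0],[0,0,0,0,0,0],[0,0,0,0,0,0],[0,0,0,0,0,0],[0,0,0,0,0,0],[0,0,0,0,0,0],[0,0,0,0,0,0]]' 0.3 30
python3 go.py .6 0 .02 -16.5
```

```text
clock: 15.33
position: [0.5246, 0.0205, 0.0208]
ee_rot: [3.119, -0.379, 0.0]
force: [0.3, -0.5, 0.3]
width: 0.88
gripper_force: 0.0
clock: 16.0
position: [0.5246, 0.0205, 0.0207]
ee_rot: [3.119, -0.379, 0.001]
force: [-1.2, -0.6, 4.9]
width: 0.543
gripper_force: 29.9
t 16.0 pos [0.5246 0.0205 0.0207] head -13.86 | rows shift now [3.9  0.09 0.04] after turn [ 3.9  -0.09  0.03] turn [-0.   -0.01  0.66] F [-1.2 -0.6  4.9] w 0.543 j [-0.02  0.55 -0.16  2.01  0.15  0.59 -2.1 ]
```

```bash
python3 -m handwheel '[[0,0.05,0,0,0,0.33],[0,0,0,0,0,0.33],[0.3,0,0,0,0,0],[0.6,0,0,0,0,0],[0.6,0,0,0,0,0],[0.6,0,0,0,0,0],[0.6,0,0,0,0,0],[0.3,0,0,0,0,0]]'
python3 -m handwheel '[[0,0,0,0,0,0],[0,0,0,0,0,0],[0,0,0,0,0,0]]'
python3 go.py .6464 -.0167 .0207 -16.5
python3 - <<'E'
from h import *
s=observe();d=s['position'][:2]-np.array([.585,.0015]);print('jig xy',d@np.array([.9588,-.284]),d@np.array([.284,.9588]),'Fx',s['force'][:2]@np.array([.9588,-.284]))
im=get_image('wrist'); save(im,'w5.png')
E
```

```text
clock: 16.67
position: [0.582, 0.0025, 0.0207]
ee_rot: [3.109, -0.452, -0.001]
force: [-8.3, 2.5, 16.2]
width: 0.543
gripper_force: 29.9
clock: 16.92
position: [0.5828, 0.0022, 0.0207]
ee_rot: [-3.109, 0.453, -0.003]
force: [1.3, 0.0, 4.7]
width: 0.543
gripper_force: 29.9
t 16.92 pos [0.5828 0.0022 0.0207] head -16.57 | rows shift now [ 3.32 -0.    0.01] after turn [3.32 0.   0.  ] turn [-0.   -0.03 -0.02] F [1.3 0.  4.7] w 0.543 j [ 0.01  0.61 -0.15  1.87  0.14  0.67 -2.08]
jig xy -0.0023069398685440137 7.747762792598128e-06 Fx 1.2174065605227065
```

View pics/w5.png

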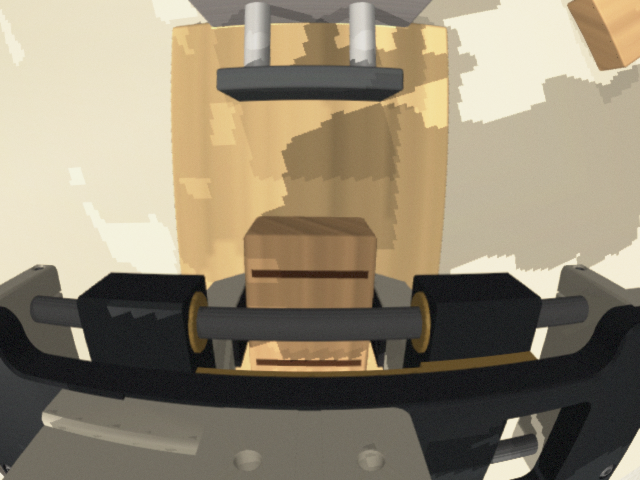

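The block is gripped, square, and centred on the plate: block mid-column 311 against plate mid-column 310. I'll ease the downward load slightly, then approach.

```bash
cat > st.py <<'E'
from h import *
s=observe();d=s['position'][:2]-np.array([.585,.0015]);E=np.array([.9588,-.284]);N=np.array([.284,.9588])
print('t',round(s['clock'],2),'jig mm',(d@np.c_[E,N]*1e3).round(2),'z',s['position'][2].round(4),'F push',(s['force'][:2]@E).round(2),'Fz',s['force'][2].round(2),'w',round(s['width'],3))
E
python3 -m handwheel '[[0,0,-0.01,0,0,0],[0,0,0,0,0,0],[0,0,0,0,0,0]]' >/dev/null; python3 st.py
python3 -m handwheel '[[0.4,0,0,0,0,0],[0.5,0,0,0,0,0],[0.5,0,0,0,0,0],[0.4,0,0,0,0,0],[0.3,0,0,0,0,0],[0,0,0,0,0,0],[0,0,0,0,0,0],[0,0,0,0,0,0]]' >/dev/null; python3 st.py
python3 -m handwheel '[[0.1,0,0,0,0,0],[0.1,0,0,0,0,0],[0.1,0,0,0,0,0]]' >/dev/null; python3 st.py
```

```text
t 17.22 jig mm [-3.    0.04] z 0.0207 F push 2.83 Fz 4.71 w 0.541
t 17.88 jig mm [37.93  0.3 ] z 0.0207 F push -1.21 Fz 7.39 w 0.541
t 18.13 jig mm [41.89  0.4 ] z 0.0207 F push -8.2 Fz 14.51 w 0.538
```

```bash
python3 -m handwheel '[[0,0,0,0,0,0],[0,0,0,0,0,0],[0,0,0,0,0,0]]' >/dev/null; python3 st.py
python3 -m handwheel '[[0,0,-0.03,0,0,0],[0,0,0,0,0,0],[0,0,0,0,0,0]]' >/dev/null; python3 st.py
python3 -m handwheel '[[0.1,0,0,0,0,0],[0.1,0,0,0,0,0],[0,0,0,0,0,0],[0,0,0,0,0,0],[0,0,0,0,0,0]]' >/dev/null; python3 st.py
```

```text
t 18.38 jig mm [42.46  0.39] z 0.0207 F push -5.93 Fz 13.88 w 0.543
t 18.63 jig mm [4.349e+01 2.000e-02] z 0.0207 F push -2.01 Fz 1.73 w 0.544
t 19.05 jig mm [48.62 -0.23] z 0.0208 F push -0.4 Fz 0.46 w 0.54
```

```bash
python3 -m handwheel '[[0.1,0,0,0,0,0],[0.1,0,0,0,0,0],[0.1,0,0,0,0,0],[0.1,0,0,0,0,0],[0,0,0,0,0,0],[0,0,0,0,0,0],[0,0,0,0,0,0]]' 0.3 40 >/dev/null; python3 st.py
python3 -m handwheel '[[0,0,0,0,0,0],[0,0,0,0,0,0]]' >/dev/null; python3 st.py
```

```text
t 19.63 jig mm [56.05 -0.1 ] z 0.0209 F push -4.33 Fz -0.51 w 0.543
t 19.8 jig mm [56.17 -0.08] z 0.0209 F push -3.42 Fz -0.52 w 0.544
```

```bash
python3 -m handwheel '[[0.1,0,0.005,0,0,0],[0.1,0,0,0,0,0],[0.1,0,0,0,0,0],[0.06,0,0,0,0,0],[0,0,0,0,0,0],[0,0,0,0,0,0],[0,0,0,0,0,0]]' >/dev/null; python3 st.py
python3 -m handwheel '[[0,0,0,0,0,0],[0,0,0,0,0,0],[0,0,0,0,0,0],[0,0,0,0,0,0]]' >/dev/null; python3 st.py
python3 - <<'E'
from h import *
im=get_image('wrist'); a=im['image'][0:330,130:480,::-1]; cv2.imwrite('pics/w6.png',cv2.resize(a,None,fx=1.8,fy=1.8,interpolation=cv2.INTER_CUBIC)); np.save('w6',im,allow_pickle=True)
E
```

```text
t 20.38 jig mm [62.69 -0.16] z 0.0209 F push -8.48 Fz 2.5 w 0.542
t 20.72 jig mm [62.69 -0.17] z 0.0209 F push -7.1 Fz 1.96 w 0.54
```

View pics/w6.png

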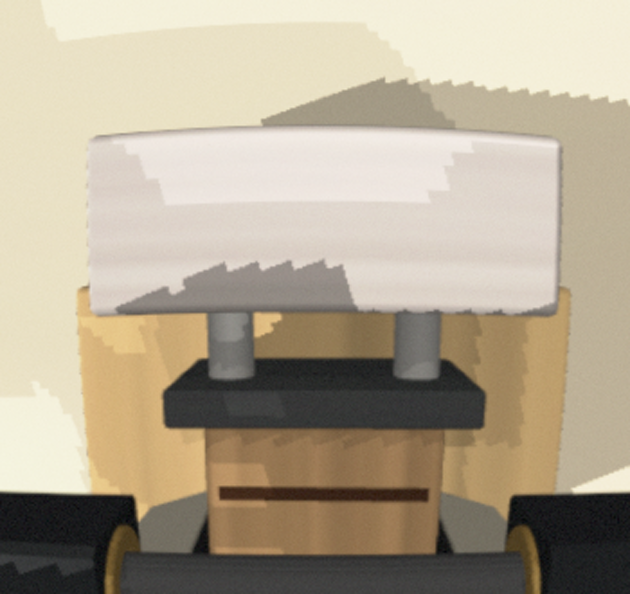

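The block is flush and square against the plate: block mid-column 324 against plate mid-column 325, and the rods still show. I'll measure the gap between plate and housing.

```bash
python3 - <<'E'
from h import *
im=np.load('w6.npy',allow_pickle=True).item()
E=np.array([.9588,-.284]);J=np.array([.585,.0015])
for n,v,z in [('plate near',391,.053),('plate back',359,.053),('housing',313,.057)]: print(n,(fe(im,130+324/1.8,v/1.8,z)[:2]-J)@E)
E
python3 -m handwheel '[[0.03,0,0,0,0,0],[0,0,0,0,0,0],[0,0,0,0,0,0],[0,0,0,0,0,0]]' >/dev/null; python3 st.py
python3 -m handwheel '[[0,0,0,0,0,0],[0,0,0,0,0,0],[0,0,0,0,0,0],[0,0,0,0,0,0]]' >/dev/null; python3 st.py
```

```text
plate near 0.10543370853593305
plate back 0.11167252508348023
housing 0.12085329155829863
t 21.1 jig mm [63.2  -0.16] z 0.0209 F push -7.74 Fz 2.86 w 0.543
t 21.43 jig mm [63.19 -0.13] z 0.0209 F push -7.23 Fz 2.35 w 0.543
```

The lower dark band in that picture is the plate's top, because the camera stands beyond the plate. The back edge at 105.4 mm therefore puts the face at 97.4 mm, pressed in 12.4 mm, which agrees with the force of about 7.5 N. I'll push one millimetre more and hold.

```bash
python3 -m handwheel '[[0.05,0,0,0,0,0],[0,0,0,0,0,0],[0,0,0,0,0,0],[0,0,0,0,0,0],[0,0,0,0,0,0],[0,0,0,0,0,0],[0,0,0,0,0,0],[0,0,0,0,0,0]]' >/dev/null; python3 st.py
for i in 1 2 3 4 5 6; do python3 -m handwheel '[[0,0,0,0,0,0],[0,0,0,0,0,0],[0,0,0,0,0,0],[0,0,0,0,0,0],[0,0,0,0,0,0],[0,0,0,0,0,0],[0,0,0,0,0,0],[0,0,0,0,0,0]]' >/dev/null; python3 st.py; done
python3 - <<'E'
from h import *
im=get_image('top'); a=im['image'][150:350,120:480,::-1]; cv2.imwrite('pics/t7.png',cv2.resize(a,(800,444),interpolation=cv2.INTER_CUBIC))
E
```

```text
t 22.1 jig mm [64.04 -0.15] z 0.0209 F push -8.46 Fz 3.54 w 0.544
t 22.77 jig mm [64.03 -0.14] z 0.0209 F push -8.79 Fz 3.3 w 0.539
t 23.43 jig mm [64.04 -0.16] z 0.0209 F push -8.51 Fz 2.9 w 0.54
t 24.1 jig mm [64.07 -0.16] z 0.0209 F push -8.71 Fz 2.2 w 0.541
t 24.77 jig mm [64.05 -0.17] z 0.0209 F push -8.0 Fz 2.95 w 0.541
t 25.43 jig mm [64.02 -0.16] z 0.0209 F push -7.74 Fz 3.77 w 0.545
t 26.1 jig mm [64.07 -0.15] z 0.0209 F push -7.93 Fz 2.82 w 0.545
```

View pics/t7.png

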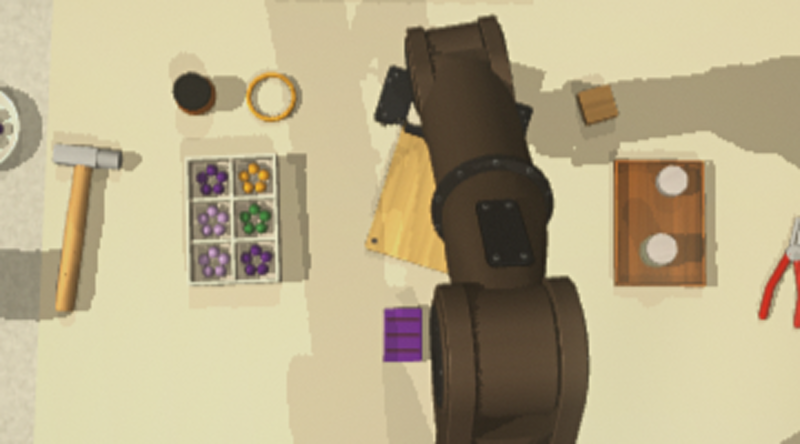

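The top view shows the jar upright in the tray at (660,249) and the bystanders where they were. The push has held steady at about 8.3 N for 4 s, so I'm handing in.

```bash
python3 -c "from cell import sign_off; print(sign_off())"
```

```text
the job is handed in; nothing more can be done
None
```

The jar stands upright in the tray, and the robot is still holding the block square and centred against the stop plate, pressed in about 13–14 mm at roughly 8.3 N; the job is handed in, with no verdict returned.

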